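# Line up the stationery tins by size on the tray

### The arm

A 6-joint arm with a two-finger parallel gripper is mounted at the origin on the work surface. World frame = base frame: x ahead of the robot, y to its left, z up, the work surface at z = 0. Lengths are in mm, angles in rad, forces in N, time in s.
With the tool pointing down it reaches from about 275 to 1000 mm from the base axis. Payload 8.4 kg.
Tool frame: the origin (TCP) lies on the centre line of the jaws, within the pads' length; the fingertips stand 17 mm ahead of it and the grasp point (between the pads) lies 2 mm behind it; z points along the fingers, y is the line along which they close (so a half turn about z gives the same grasp; the last joint's range is limited). The gripper opens to 85 mm and grips with 20 to 120 N. Pads are 22 mm wide; open, the fingers measure 114 mm over their backs; the gripper's body (76 mm by 85 mm) begins 54 mm behind the grasp point. The pads swing forward as they close: fully open they stand 13 mm farther back than shut.
Start: joints at [1.247, 0.353, 1.633, -0, 1.155, -0.002], TCP at [197.67, 592.92, 248.281] pointing down, gripper open.
Joint ranges: [-2.63, 2.63], [-0.92, 2.1], [0.06, 2.66], [-1.3, 4.44], [0, 2.69], [-3.02, 3.02]. Speed limits (rad/s): [2.22, 2.22, 2.79, 3.14, 3.14, 3.14].

### API

Orientations are given as [roll, pitch, yaw] about the fixed x, y, z axes, in that order (R = Rz(yaw) Ry(pitch) Rx(roll)).
In Python, from rig import r, eyes gives the robot as it stands. The module is installed in compiled form; this text tells all that it offers.
- The arm moves only by the shell command python3 -m inch 'ROWS' [FORCE]. ROWS is JSON, a list of rows, each a list of 7 numbers: the shift along the tool's x, y, z in m, then the turn, a rotation vector about the tool's x, y, z in degrees, then the closure, from -1 (fully open) to 1 (shut). In form: [[x, y, z, rx, ry, rz, gripper], ...]. A call has 1 to 8 rows; each row shifts and turns the commanded pose from where the row before left it, along the tool's axes as they then stand; what a row does not reach is not made up. A row lasts 1/10 s, in which the tool goes at most 50 mm and 8.59 degrees, less where a joint would pass 70% of its speed; a pose out of reach is approached as far as the arm can. A call with a gripper value outside its range is refused whole. The fingers move at their own pace and stop on an object; FORCE is the grip in N (left out, the last holds). Time passes only in rows, so rows that do not move let the fingers close. It gives the time, the measured TCP pose, the force, the opening and the grip force at its end, in the units of the state.
- r.sense(): the state, without advancing time (a new reading comes with each control period).
- eyes.grab_frame(name): name is "scene" or "side" or "wrist"; returns a dict with "img" (400x640x3 uint8, blue, green, red), "fx", "fy", "cx", "cy" (pixels), "R" (3x3) and "t" (3): a world point X has camera coordinates R X + t; the wrist camera has in their place "hand_eye" (4x4, takes a point from camera to tool coordinates, whose origin is the TCP and whose axes are the flange's). Camera axes: x right, y down, z forward; pixel columns grow to the right and rows downward; lengths in mm; the calibration is good to about 2 mm. A picture is of the moment at which its call begins: read the wrist's pose just before it. There is no depth.
- r.sign_off(): hands the job in; it is judged then, once.
The state is a dict: "clock": time; "qpos": joint angles; "qvel": joint speeds; "joint_efforts": joint torques, N m; "eef_pos": TCP position; "tcp_rot": TCP orientation; "contact_force": force on the tool from outside, world axes, zero at the start; "wrist_torque": the same for the moment, N m; "opening": opening from 0.0 (shut) to 1.0 (fully open); "grasp_force": force on a finger pad.
Only numpy, scipy, OpenCV 4.12 (cv2) and the standard library are available. Lean on these libraries where they do the work, as an engineer would, in place of code of your own. Each camera call takes 0.05 s, during which the arm holds its last target. There are 200 camera calls.

### The job

Stand the four lidded steel stationery tins upright on the row of four black mats on the tray, one centred on each mat, in order of size: the largest on the mat next to the wooden bookend, then each smaller one in turn, down to the smallest next to the steel cup. Leave the bookend and the cup where they stand, upright, and let go of everything.

Things in the scene. Friction and masses are not known exactly. Their poses are not given: they have to be found in the camera images.
- tin_a: the largest of four round lidded stainless steel stationery tins with flat lids, 64 mm in diameter and 100 mm tall, standing upright on the cabinet top (z = 0). Origin at the centre of its underside, z up. It may be gripped round the side anywhere, for example near the top
- tin_b: the second largest of four round lidded stainless steel stationery tins with flat lids, 56 mm in diameter and 85 mm tall, standing upright on the cabinet top (z = 0). Origin at the centre of its underside, z up. It may be gripped round the side anywhere, for example near the top
- tin_c: the second smallest of four round lidded stainless steel stationery tins with flat lids, 48 mm in diameter and 70 mm tall, standing upright on the cabinet top (z = 0). Origin at the centre of its underside, z up. It may be gripped round the side anywhere, for example near the top
- tin_d: the smallest of four round lidded stainless steel stationery tins with flat lids, 40 mm in diameter and 55 mm tall, standing upright on the cabinet top (z = 0). Origin at the centre of its underside, z up. It may be gripped round the side anywhere, for example near the top
- mat1: number 1, from the right (-y) end, of four alike round black silicone mats, 72 mm across, 2 mm thick, fixed 85 mm apart in a straight row on a low steel tray (345 x 130 mm, floor 6 mm thick, lips on its long edges 10 mm high in all). Origin at the centre of its underside, 6 mm above the cabinet top (a tin on it stands at z = 8 mm); y axis along the row
- mat2: number 2, from the right (-y) end, of four alike round black silicone mats, 72 mm across, 2 mm thick, fixed 85 mm apart in a straight row on a low steel tray (345 x 130 mm, floor 6 mm thick, lips on its long edges 10 mm high in all). Origin at the centre of its underside, 6 mm above the cabinet top (a tin on it stands at z = 8 mm); y axis along the row
- mat3: number 3, from the right (-y) end, of four alike round black silicone mats, 72 mm across, 2 mm thick, fixed 85 mm apart in a straight row on a low steel tray (345 x 130 mm, floor 6 mm thick, lips on its long edges 10 mm high in all). Origin at the centre of its underside, 6 mm above the cabinet top (a tin on it stands at z = 8 mm); y axis along the row
- mat4: number 4, from the right (-y) end, of four alike round black silicone mats, 72 mm across, 2 mm thick, fixed 85 mm apart in a straight row on a low steel tray (345 x 130 mm, floor 6 mm thick, lips on its long edges 10 mm high in all). Origin at the centre of its underside, 6 mm above the cabinet top (a tin on it stands at z = 8 mm); y axis along the row
- bookend: wooden bookend, loose, 0.9 kg: base 100 x 80 x 14 mm with one upright board 22 mm thick across its middle, 110 mm tall in all. It stands just beyond one end of the row of mats (either end), 95 mm from the middle of the last mat. Origin at the centre of its underside; the board's face looks along its y axis, that is along the row
- cup: stainless steel cup, loose, open at the top, about 72 mm across, 80 mm tall, with a side handle; not one of the tins. It stands just beyond the other end of the row, 95 mm from the middle of the last mat. Origin at the centre of its underside, z up
There are look-alikes about, which are no part of the job. What is shaped like the tin_a but purple or yellow is not meant.

How it is judged:
By the outcome, as a careful person would: the job done as asked, in the order asked, and still so for the second after the job is handed in, with the robot touching nothing.
It also fails if it takes over 102 s, if anything falls off the work surface, if the arm or the gripper's body presses on something with over 40 N, if the wrist force passes 120 N, or if a joint passes its speed limit or range.

## Working session

There is one attempt and no reset: what is moved stays moved. The work goes in short steps, Python scripts to look and compute and a shell command to move; the robot and the scene stay as the last step left them, time stands still between calls to the robot, and variables do not carry over. Pictures are saved under pics/ and viewed, at most 14 in all, crops included, and the job is handed in when it is done.

```bash
mkdir -p pics; python3 - <<'E'
from rig import r, eyes
import cv2,numpy as np
print(r.sense())
for n in ("scene","side","wrist"):
    f=eyes.grab_frame(n); cv2.imwrite(f"pics/{n}0.png",f["img"]); np.save(f"{n}0.npy",f,allow_pickle=True)
    print(n,{k:np.round(v,3).tolist() for k,v in f.items() if k!="img"})
E
```

```text
{'clock': 0.0, 'qpos': array([ 1.24660359e+00,  3.53648804e-01,  1.63414649e+00, -7.67393830e-06,
        1.15518510e+00, -2.38910671e-03]), 'qvel': array([-6.78769366e-04, -7.37203187e-04,  7.91034313e-04,  7.60905236e-04,
       -6.18389547e-05, -1.75558270e-03]), 'joint_efforts': array([ 1.91891231e-03, -6.05252552e+01, -3.42063224e+01,  3.10851256e-04,
        9.49182606e-03,  9.47709452e-06]), 'eef_pos': array([197.52462602, 592.48678843, 247.55596373]), 'tcp_rot': array([-3.14020490e+00,  3.70086376e-06,  2.81979213e+00]), 'contact_force': array([-0.21946052,  0.94721452, -0.40697679]), 'wrist_torque': array([-0.02334896, -0.03435247, -0.01297475]), 'grasp_force': 0.0, 'opening': 0.9978765108983481}
scene {'fx': 381.224, 'fy': 381.224, 'cx': 318.144, 'cy': 198.991, 'R': [[0.838, 0.546, 0.016], [0.445, -0.666, -0.598], [-0.316, 0.508, -0.801]], 't': [-418.282, -209.631, 1225.863]}
side {'fx': 439.633, 'fy': 439.633, 'cx': 320.325, 'cy': 196.174, 'R': [[0.857, -0.516, -0.018], [-0.294, -0.46, -0.838], [0.424, 0.723, -0.546]], 't': [-493.915, 168.022, 815.626]}
wrist {'fx': 306.88, 'fy': 306.88, 'cx': 321.788, 'cy': 197.435, 'hand_eye': [[0.0, -0.96, -0.279, 71.455], [1.0, 0.001, -0.001, 0.493], [0.001, -0.279, 0.96, -124.995], [0.0, 0.0, 0.0, 1.0]]}
```

View pics/scene0.png

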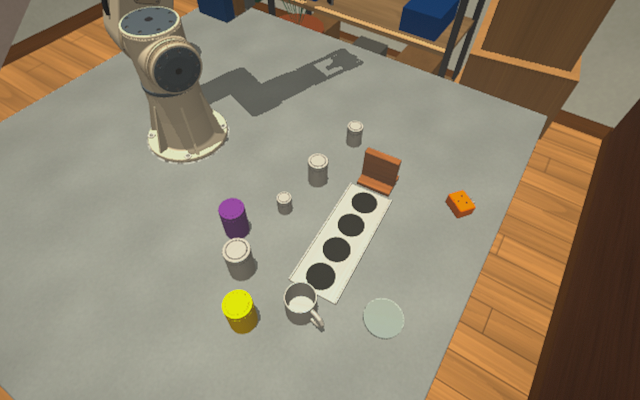

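View pics/side0.png

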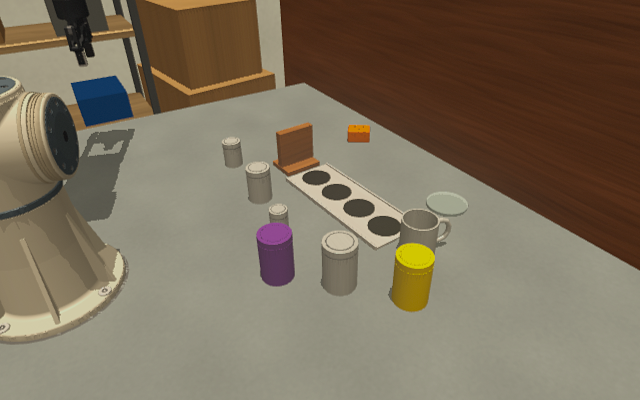

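Scene view: the four steel tins are at (237,256), (317,168), (354,132) and (285,202). The purple can (233,217) and yellow can (239,310) are the same shape as tin_a but the wrong colour, so they are excluded. The bookend (380,170) is at the top end of the row and the cup (300,300) at the bottom end. The mats are at (364,203), (350,225), (336,249) and (320,276). An enlarged crop should confirm this.

```bash
cat > h.py <<'E'
import numpy as np, cv2
def load(n): return np.load(n+'.npy',allow_pickle=True).item()
def ray(f,uv):
    d=np.array([(uv[0]-f['cx'])/f['fx'],(uv[1]-f['cy'])/f['fy'],1.]); R=f['R']
    return -R.T@f['t'], R.T@d/np.linalg.norm(d)
def plane(f,uv,z):
    c,d=ray(f,uv); return c+d*(z-c[2])/d[2]
def tri(f,u,g,v):
    c1,d1=ray(f,u); c2,d2=ray(g,v)
    A=np.array([d1,-d2]).T; s=np.linalg.lstsq(A,c2-c1,rcond=None)[0]
    p,q=c1+s[0]*d1,c2+s[1]*d2
    return (p+q)/2,np.linalg.norm(p-q)
E
python3 - <<'E'
from h import *
for n,(x,y,w,h) in {'scene':(210,110,200,200),'side':(215,120,240,190)}.items():
    f=load(n+'0'); im=f['img']
    cv2.imwrite(f'pics/{n}_crop.png',cv2.resize(im[y:y+h,x:x+w],None,fx=3,fy=3,interpolation=cv2.INTER_CUBIC))
    hsv=cv2.cvtColor(im,cv2.COLOR_BGR2HSV)
    m=((im.max(2)<75)).astype(np.uint8)   # black mats
    cs=cv2.findContours(m,0,cv2.CHAIN_APPROX_NONE)[0]
    print(n,'dark')
    for c in cs:
        if 150<cv2.contourArea(c)<1500: print(np.round(cv2.fitEllipse(c)[0],1),cv2.contourArea(c), np.round(plane(f,cv2.fitEllipse(c)[0],8),1))
    # print some colours
    for p in ([(237,247),(317,160),(237,270),(270,250)] if n=='scene' else [(340,242),(258,169),(340,270),(380,280)]): print(p,im[p[1],p[0]])
E
```

```text
scene dark
[320.3 275.8] 525.0 [ 625.4 -184.3    8. ]
[336.  249.2] 461.5 [ 618.8 -100.4    8. ]
[350.5 224.9] 401.5 [612.6 -15.9   8. ]
[363.7 202.4] 345.5 [605.8  68.7   8. ]
[469.9  32.6] 338.5 [ 548.1 1093.5    8. ]
[432.4  29.2] 1491.5 [ 406.6 1028.3    8. ]
[218.3   8.6] 576.5 [-447.4  643.7    8. ]
(237, 247) [190 216 224]
(317, 160) [188 214 222]
(237, 270) [ 91 103 107]
(270, 250) [152 168 168]
side dark
[609.5 246.9] 405.0 [ 956.  -479.5    8. ]
[383.7 225.5] 458.5 [ 623.7 -185.3    8. ]
[358.4 207.5] 369.5 [ 617.3 -100.6    8. ]
[335.9 191.5] 308.0 [611. -16.   8.]
[ 33.  200.3] 404.0 [-18.8 341.4   8. ]
[315.8 177.1] 255.5 [604.7  68.8   8. ]
[437.8 143.2] 239.5 [997.7  43.5   8. ]
[348.6  99.2] 161.5 [981.5 476.1   8. ]
[301.5  68.2] 346.5 [1020.5  894.     8. ]
[131.7  63.3] 278.0 [ 416.9 1396.6    8. ]
[606.4   4.3] 349.5 [3417.7  976.6    8. ]
[142.3  50.4] 846.5 [ 508.1 1600.     8. ]
(340, 242) [166 190 201]
(258, 169) [167 191 202]
(340, 270) [ 98 115 122]
(380, 280) [128 146 148]
```

View pics/scene_crop.png

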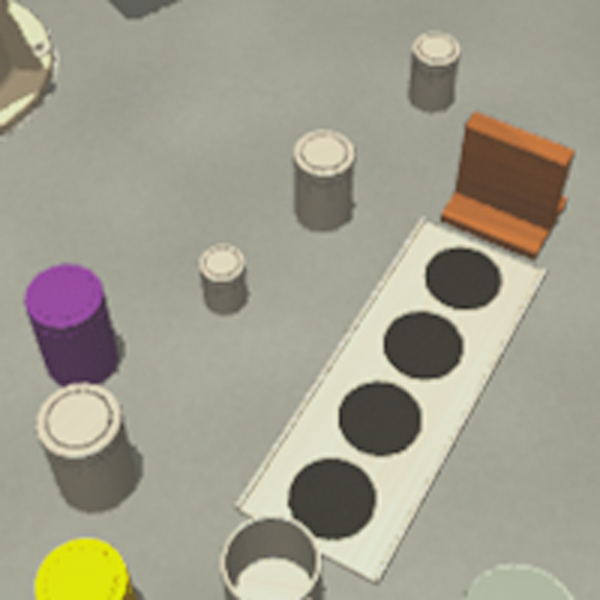

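View pics/side_crop.png

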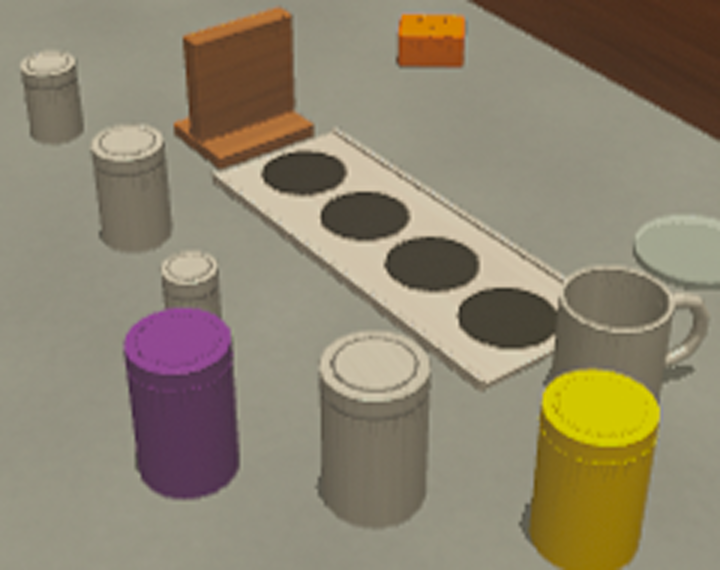

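The crops confirm it: four plain steel tins, with the bookend beside the far mat (mat4) and the cup beside mat1. By size, tin_a is at (237,247), tin_b at (318,160), tin_c at (355,126) and tin_d at (284,197). Next I triangulate the lids.

```bash
python3 - <<'E'
from h import *
S,D=load('scene0'),load('side0')
def lids(f,th):
    m=((f['img'][...,2]>th)).astype(np.uint8); m=cv2.morphologyEx(m,cv2.MORPH_CLOSE,np.ones((3,3)))
    out=[]
    for c in cv2.findContours(m,0,cv2.CHAIN_APPROX_NONE)[0]:
        x,y,w,h=cv2.boundingRect(c)
        if 8<w<45 and 5<h<45 and 200<x<400: out.append((np.array(cv2.fitEllipse(c)[0]),(x,y,w,h)))
    return out
for n,f,ths in(('s',S,(185,195,205)),('d',D,(165,180,190))):
    for th in ths: print(n,th,[(np.round(a,1).tolist(),b) for a,b in lids(f,th)])
E
```

```text
s 185 [([236.4, 303.5], (221, 289, 32, 30)), ([235.6, 249.4], (222, 238, 28, 24)), ([283.6, 196.9], (277, 191, 15, 12)), ([376.9, 185.0], (358, 177, 34, 17)), ([317.6, 160.2], (308, 153, 20, 15)), ([384.2, 155.9], (366, 148, 35, 16)), ([355.1, 125.8], (348, 121, 15, 10)), ([221.4, 121.4], (213, 110, 17, 25))]
s 195 [([301.0, 304.8], (284, 292, 37, 29)), ([236.5, 303.5], (222, 289, 31, 30)), ([235.7, 249.5], (222, 238, 28, 24)), ([283.6, 197.3], (277, 192, 14, 11)), ([375.3, 186.8], (358, 180, 31, 13)), ([391.5, 158.7], (381, 153, 19, 11)), ([317.6, 160.3], (308, 153, 20, 15)), ([354.9, 125.7], (348, 122, 15, 9)), ([220.8, 120.7], (213, 111, 16, 22))]
s 205 [([303.1, 306.3], (286, 297, 35, 24)), ([236.5, 303.5], (222, 290, 30, 28)), ([235.7, 249.6], (222, 238, 28, 24)), ([283.1, 197.3], (277, 193, 14, 10)), ([317.6, 160.7], (309, 154, 19, 14)), ([354.9, 125.6], (348, 122, 15, 9)), ([220.3, 120.0], (213, 111, 16, 21))]
d 165 [([414.9, 255.6], (395, 243, 40, 26)), ([277.7, 208.6], (269, 203, 19, 12)), ([256.8, 167.1], (245, 161, 24, 13)), ([298.7, 165.1], (283, 158, 36, 15)), ([230.6, 140.5], (222, 137, 18, 8)), ([358.3, 128.0], (348, 124, 22, 9)), ([292.7, 128.1], (277, 123, 34, 11)), ([274.6, 6.6], (268, 0, 12, 21))]
d 180 [([414.9, 255.7], (396, 243, 39, 26)), ([339.4, 241.6], (322, 231, 36, 23)), ([277.8, 208.9], (269, 204, 18, 11)), ([257.0, 167.1], (246, 162, 23, 11)), ([305.2, 164.0], (293, 159, 24, 11)), ([230.6, 140.6], (222, 137, 18, 8)), ([358.9, 128.4], (348, 125, 22, 8))]
d 190 [([414.9, 255.7], (396, 244, 39, 25)), ([339.4, 241.4], (322, 231, 36, 22)), ([277.9, 208.6], (269, 204, 18, 10)), ([257.4, 167.3], (246, 162, 23, 11)), ([230.6, 140.7], (222, 138, 18, 7)), ([359.1, 128.3], (348, 125, 22, 8)), ([251.0, 76.5], (240, 74, 22, 6))]
```

```bash
python3 - <<'E'
from h import *
S,D=load('scene0'),load('side0')
P={'a':((235.7,249.5),(339.4,241.6),100),'b':((317.6,160.3),(257,167.2),85),'c':((355,125.8),(230.6,140.5),70),'d':((283.6,197.2),(277.9,208.7),55)}
for k,(u,v,h) in P.items():
    p,e=tri(S,u,D,v); print(k,p.round(1),round(e,1),plane(S,u,h).round(1),plane(D,v,h).round(1))
M=[((320.3,275.8),(383.7,225.5)),((336,249.2),(358.4,207.5)),((350.5,224.9),(335.9,191.5)),((363.7,202.4),(315.8,177.1))]
for u,v in M: print('mat',[x if np.isscalar(x) else x.round(1) for x in tri(S,u,D,v)])
E
```

```text
a [ 452.1 -273.5   98.8] 0.6 [ 452.5 -273.6  100. ] [ 451.3 -275.1  100. ]
b [450.1  70.3  83.9] 1.3 [450.1  70.1  85. ] [449.4  67.3  85. ]
c [459.8 263.8  70. ] 0.0 [459.8 263.7  70. ] [459.8 263.7  70. ]
d [432.9 -67.7  54.6] 0.8 [432.8 -67.5  55. ] [432.8 -68.9  55. ]
mat [array([ 625. , -183.8,    6.6]), np.float64(0.12368841471179833)]
mat [array([618.4, -99.6,   6.8]), np.float64(0.6101710350205272)]
mat [array([612.1, -14.9,   6.7]), np.float64(0.8972982245182806)]
mat [array([605.5,  69.7,   7.2]), np.float64(0.500408043371292)]
```

```bash
cat >> h.py <<'E'
from scipy.spatial.transform import Rotation as Ro
def to(x,y,z,head=4.4):
    from rig import r
    s=r.sense(); R=Ro.from_euler('xyz',s['tcp_rot']).as_matrix()
    d=R.T@(np.array([x,y,z])-s['eef_pos'])
    h=np.deg2rad(head); T=np.array([[-np.sin(h),np.cos(h),0],[np.cos(h),np.sin(h),0],[0,0,-1]]).T
    print('t',round(s['clock'],2),'tool shift m',(d/1000).round(4),'rotvec deg',np.rad2deg(Ro.from_matrix(R.T@T).as_rotvec()).round(2),'rows',int(np.ceil(np.linalg.norm(d)/50)),'q',s['qpos'].round(2),'open',round(s['opening'],2),round(s['grasp_force'],1))
E
python3 - <<'E'
from h import *
S,D=load('scene0'),load('side0')
for n,lo,hi in(('purple',(135,80,40),(165,255,255)),('yellow',(22,120,80),(35,255,255))):
    for f in (S,D):
        m=cv2.inRange(cv2.cvtColor(f['img'],cv2.COLOR_BGR2HSV),lo,hi)
        c=max(cv2.findContours(m,0,2)[0],key=cv2.contourArea); x,y,w,h=cv2.boundingRect(c)
        print(n,(x,y,w,h),plane(f,(x+w/2,y+12),100).round())
to(452,-274,250)
E
python3 -m inch '[[0,0,0,0,0,8.4,-1],[0,0,0,0,0,8.4,-1],[0,0,0,0,0,8.4,-1],[0,0,0,0,0,8.4,-1],[0,0,0,0,0,8.4,-1],[0,0,0,0,0,8.4,-1],[0,0,0,0,0,8.4,-1],[0,0,0,0,0,8.4,-1]]' 40
python3 -c "
from h import to; to(452,-274,250)"
```

```text
purple (218, 198, 27, 40) [ 373. -195.  100.]
purple (257, 223, 37, 63) [ 367. -200.  100.]
yellow (222, 289, 36, 45) [ 539. -362.  100.]
yellow (391, 243, 44, 69) [ 534. -369.  100.]
t 0.15 tool shift m [-0.5154 -0.7417 -0.0015] rotvec deg [-6.000e-02  4.000e-02  6.717e+01] rows 19 q [ 1.25  0.35  1.63 -0.    1.16 -0.  ] open 1.0 0.0
clock: 0.95
eef_pos: [197.6, 592.7, 247.9]
tcp_rot: [-3.141, 0.001, 1.641]
contact_force: [-0.3, 0.2, -0.0]
opening: 0.999
grasp_force: 0.0
t 0.95 tool shift m [-0.8824  0.1931 -0.0016] rotvec deg [-0.01  0.04 -0.39] rows 19 q [ 1.25  0.35  1.63 -0.    1.16  1.18] open 1.0 0.0
```

```bash
python3 -m inch '[[-0.048,0.0107,0,0,0,0,-1],[-0.048,0.0107,0,0,0,0,-1],[-0.048,0.0107,0,0,0,0,-1],[-0.048,0.0107,0,0,0,0,-1],[-0.048,0.0107,0,0,0,0,-1],[-0.048,0.0107,0,0,0,0,-1],[-0.048,0.0107,0,0,0,0,-1],[-0.048,0.0107,0,0,0,0,-1]]'
python3 -m inch '[[-0.048,0.0107,0,0,0,0,-1],[-0.048,0.0107,0,0,0,0,-1],[-0.048,0.0107,0,0,0,0,-1],[-0.048,0.0107,0,0,0,0,-1],[-0.048,0.0107,0,0,0,0,-1],[-0.048,0.0107,0,0,0,0,-1],[-0.048,0.0107,0,0,0,0,-1],[-0.048,0.0107,0,0,0,0,-1]]'
python3 -c "
from h import to; to(452,-274,250)"
```

```text
clock: 1.75
eef_pos: [312.2, 214.7, 248.3]
tcp_rot: [3.141, -0.0, 1.648]
contact_force: [1.7, -0.8, -0.2]
opening: 1.002
grasp_force: 0.0
clock: 2.55
eef_pos: [426.8, -162.1, 248.3]
tcp_rot: [3.141, -0.0, 1.646]
contact_force: [1.2, 0.4, 0.3]
opening: 0.998
grasp_force: 0.0
t 2.55 tool shift m [-0.1135  0.0167 -0.0017] rotvec deg [ 0.02 -0.   -0.07] rows 3 q [-0.37  0.09  1.98  0.    1.08 -0.44] open 1.0 0.0
```

```bash
python3 -m inch '[[-0.038,0.0055,0,0,0,0,-1],[-0.038,0.0055,0,0,0,0,-1],[-0.036,0.0055,0,0,0,0,-1],[0,0,0,0,0,0,-1],[0,0,0,0,0,0,-1]]'
cat >> h.py <<'E'
def wgrab(name):
    from rig import r,eyes
    s=r.sense(); f=dict(eyes.grab_frame('wrist'))
    T=np.eye(4); T[:3,:3]=Ro.from_euler('xyz',s['tcp_rot']).as_matrix(); T[:3,3]=s['eef_pos']
    W=np.linalg.inv(T@np.array(f['hand_eye'])); f['R'],f['t']=W[:3,:3],W[:3,3]
    cv2.imwrite(f'pics/{name}.png',f['img']); np.save(name+'.npy',f,allow_pickle=True); return f
E
python3 -c "
from h import *; wgrab('wa'); to(452,-274,250)"
```

```text
clock: 3.05
eef_pos: [451.3, -270.5, 247.7]
tcp_rot: [-3.141, -0.001, 1.645]
contact_force: [-0.7, 0.1, -0.7]
opening: 0.999
grasp_force: 0.0
t 3.1 tool shift m [-0.0044  0.0005 -0.0022] rotvec deg [-0.06 -0.06 -0.07] rows 1 q [-0.54  0.2   1.84  0.    1.1  -0.62] open 1.0 0.0
```

View pics/wa.png

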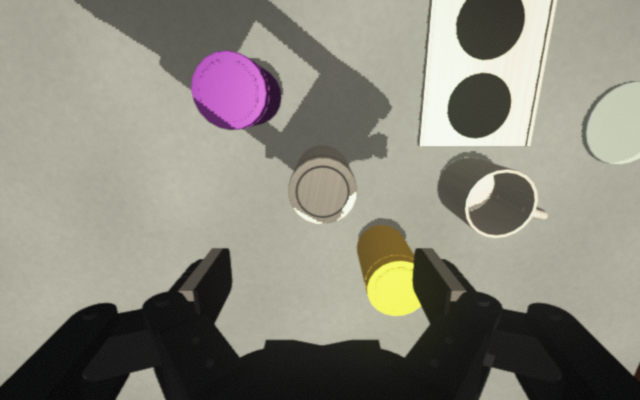

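Wrist view: tin_a's lid is at (323,193), well clear of the purple (230,90) and yellow (392,288) cans. I'll check the position and then descend.

```bash
python3 - <<'E'
from h import *
f=load('wa'); S=load('scene0')
for uv in((323,193),(322,194)): print(plane(f,uv,100).round(1), [x.round(1) for x in tri(f,uv,S,(235.7,249.5))])
for uv in((479,105),(490,25)): print('mat',plane(f,uv,8).round(1))
E
```

```text
[ 452. -274.  100.] [array([ 452.3, -273.8,  100. ]), np.float64(0.5)]
[ 451.2 -275.   100. ] [array([ 451.9, -274.3,  100.3]), np.float64(1.8)]
mat [ 623.2 -182.3    8. ]
mat [ 617.2 -101.1    8. ]
```

```bash
python3 -m inch '[[-0.004,0.0005,0.03,0,0,0,-1],[0,0,0.045,0,0,0,-1],[0,0,0.045,0,0,0,-1],[0,0,0.035,0,0,0,-1],[0,0,0.015,0,0,0,-1],[0,0,0,0,0,0,-1]]'
python3 -c "
from h import to; to(452,-274,78)"
```

```text
clock: 3.7
eef_pos: [450.9, -271.9, 76.3]
tcp_rot: [-3.138, -0.003, 1.648]
contact_force: [-0.4, 0.1, -0.0]
opening: 0.995
grasp_force: 0.0
t 3.7 tool shift m [-0.0022  0.001  -0.0017] rotvec deg [-0.23 -0.17  0.04] rows 1 q [-0.55  0.44  1.97  0.    0.74 -0.62] open 0.99 0.0
```

```bash
python3 -m inch '[[-0.002,0.001,-0.001,0,0,0,-1],[0,0,0,0,0,0,1],[0,0,0,0,0,0,1],[0,0,0,0,0,0,1],[0,0,0,0,0,0,1],[0,0,0,0,0,0,1]]' 40
```

```text
clock: 4.3
eef_pos: [454.5, -276.6, 81.0]
tcp_rot: [3.14, 0.002, 1.647]
contact_force: [-1.9, 0.5, 6.6]
opening: 0.736
grasp_force: 42.2
```

```bash
python3 -m inch '[[0,0,-0.02,0,0,0,1],[0,0,-0.03,0,0,0,1],[0,0,-0.04,0,0,0,1],[0,0,-0.04,0,0,0,1],[0,0,-0.02,0,0,0,1],[0,0,0,0,0,0,1],[0,0,0,0,0,0,1]]'
python3 -c "
from h import *
from rig import r
for i in range(3): print(r.sense()['eef_pos'].round(1))
to(605.3,69.3,228)"
```

```text
clock: 5.0
eef_pos: [453.4, -275.9, 229.2]
tcp_rot: [3.141, 0.0, 1.647]
contact_force: [0.0, 0.0, -2.4]
opening: 0.737
grasp_force: 46.0
[ 453.4 -275.9  229.2]
[ 453.4 -275.9  229.2]
[ 453.4 -275.9  229.2]
t 5.0 tool shift m [0.3327 0.1777 0.0012] rotvec deg [ 0.03  0.02 -0.04] rows 8 q [-0.55  0.23  1.85 -0.    1.06 -0.63] open 0.74 46.0
```

```bash
python3 -m inch '[[0.02,0.01,0,0,0,0,1],[0.04,0.021,0,0,0,0,1],[0.042,0.023,0,0,0,0,1],[0.042,0.023,0,0,0,0,1],[0.042,0.023,0,0,0,0,1],[0.042,0.023,0,0,0,0,1],[0.042,0.022,0,0,0,0,1],[0.035,0.018,0,0,0,0,1]]' >/dev/null
python3 -m inch '[[0.02,0.011,0,0,0,0,1],[0.008,0.0037,0,0,0,0,1],[0,0,0,0,0,0,1],[0,0,0,0,0,0,1]]'
python3 -c "
from h import *; wgrab('wb'); to(605.3,69.3,89)"
```

```text
clock: 6.2
eef_pos: [604.6, 68.5, 228.1]
tcp_rot: [-3.139, 0.001, 1.647]
contact_force: [0.4, -0.4, -3.5]
opening: 0.737
grasp_force: 45.9
t 6.25 tool shift m [0.0011 0.0009 0.1395] rotvec deg [-0.1   0.03 -0.08] rows 3 q [ 0.11  0.35  1.69 -0.    1.11  0.03] open 0.74 45.9
```

View pics/wb.png

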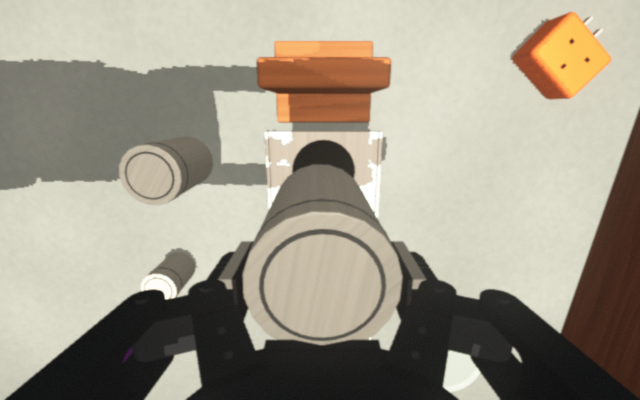

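Wrist view: the held tin_a has its lid at (322,283), mat4 peeks out behind it at (323,155), and the bookend board is at (323,75). I'll measure the in-hand offset before lowering.

```bash
python3 - <<'E'
from h import *
f=load('wb')
# lid circle extremes left 243 right 402 ; top 211? bottom hidden; inner ring 260-385, 230-340
for uv in((322.5,285),(322.5,283)): 
    for z in(246,250): print(z,plane(f,uv,z).round(1))
E
python3 -m inch '[[0.001,0.001,0.03,0,0,0,1],[0,0,0.045,0,0,0,1],[0,0,0.035,0,0,0,1],[0,0,0.015,0,0,0,1],[0,0,0.004,0,0,0,1],[0,0,0,0,0,0,1],[0,0,0,0,0,0,1]]'
python3 -c "
from h import *; to(605.3,69.3,89)"
```

```text
246 [604.2  72.7 246. ]
250 [604.   75.2 250. ]
246 [604.1  73.6 246. ]
250 [603.9  76.  250. ]
clock: 6.95
eef_pos: [607.8, 70.4, 102.1]
tcp_rot: [3.139, -0.0, 1.647]
contact_force: [1.0, 0.4, -3.1]
opening: 0.737
grasp_force: 45.9
t 6.95 tool shift m [-0.0009 -0.0026  0.0131] rotvec deg [ 0.16 -0.01 -0.06] rows 1 q [ 0.11  0.5   1.78 -0.    0.86  0.04] open 0.74 45.9
```

```bash
python3 -m inch '[[0,0,0.005,0,0,0,1],[0,0,0.003,0,0,0,1],[0,0,0,0,0,0,1],[0,0,0,0,0,0,1]]'
python3 - <<'E'
from rig import r,eyes
from h import *
for n in('scene','side'):
    f=eyes.grab_frame(n); np.save(n+'1.npy',f,allow_pickle=True)
    x,y=(335,150) if n=='scene' else (280,110)
    cv2.imwrite(f'pics/{n}1.png',cv2.resize(f['img'][y:y+90,x:x+90],None,fx=6,fy=6,interpolation=cv2.INTER_CUBIC))
a=[cv2.imread(f'pics/{n}1.png') for n in('scene','side')]
cv2.imwrite('pics/both1.png',cv2.resize(np.hstack(a),(800,400)))
to(605.3,69.3,87)
E
```

```text
clock: 7.35
eef_pos: [606.5, 70.6, 92.4]
tcp_rot: [3.142, 0.0, 1.647]
contact_force: [0.1, -0.1, -2.9]
opening: 0.738
grasp_force: 45.9
t 7.45 tool shift m [-0.0011 -0.0014  0.0054] rotvec deg [ 0.01  0.   -0.03] rows 1 q [ 0.11  0.51  1.78 -0.    0.85  0.04] open 0.73 45.9
```

View pics/both1.png

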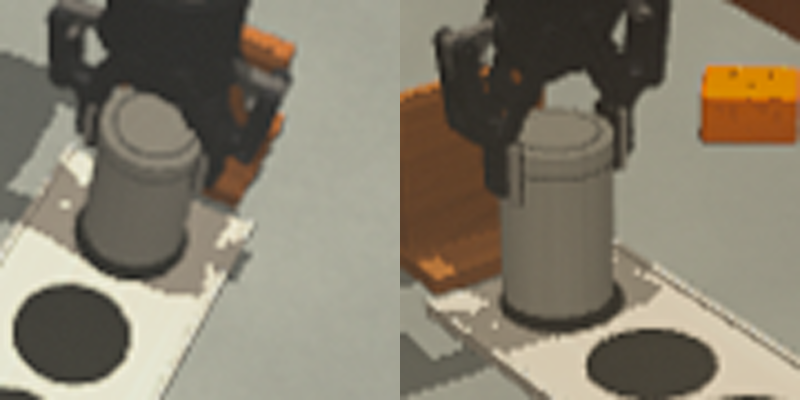

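Side and scene crops: tin_a hangs a few mm above mat4 and sits about 4–5 mm too far toward +y. The wrist view agrees. I'll shift it and set it down.

```bash
python3 -m inch '[[-0.005,-0.001,0.0,0,0,0,1],[0,0,0.002,0,0,0,1],[0,0,0.002,0,0,0,1],[0,0,0,0,0,0,1],[0,0,0,0,0,0,1]]'
python3 - <<'E'
from rig import r,eyes
from h import *
a=[]
for n in('scene','side'):
    f=eyes.grab_frame(n); np.save(n+'2.npy',f,allow_pickle=True)
    x,y=(335,150) if n=='scene' else (280,110)
    a.append(cv2.resize(f['img'][y:y+90,x:x+90],(400,400),interpolation=cv2.INTER_CUBIC))
cv2.imwrite('pics/both2.png',np.hstack(a))
to(605.3,69.3,87)
E
```

```text
clock: 7.95
eef_pos: [605.9, 65.3, 89.1]
tcp_rot: [3.141, 0.0, 1.647]
contact_force: [-3.8, -1.2, 7.4]
opening: 0.735
grasp_force: 46.6
t 8.05 tool shift m [ 0.004  -0.0003  0.0021] rotvec deg [ 0.01  0.01 -0.04] rows 1 q [ 0.1   0.52  1.79 -0.    0.84  0.03] open 0.74 46.6
```

View pics/both2.png

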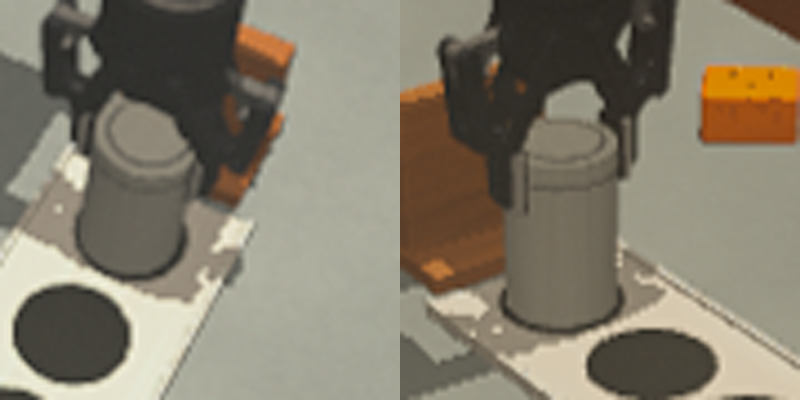

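Contact is made and tin_a is centred on mat4 in both views (tin and mat mid-columns match). Release and rise, then go to tin_b.

```bash
python3 -m inch '[[0,0,0,0,0,0,-1],[0,0,0,0,0,0,-1],[0,0,0,0,0,0,-1],[0,0,0,0,0,0,-1],[0,0,-0.03,0,0,0,-1],[0,0,-0.045,0,0,0,-1],[0,0,-0.045,0,0,0,-1],[0,0,-0.02,0,0,0,-1]]'
python3 -c "
from h import *; to(450,70,230)"
```

```text
clock: 8.85
eef_pos: [607.6, 65.7, 232.6]
tcp_rot: [3.136, -0.0, 1.647]
contact_force: [0.5, 0.4, 0.2]
opening: 0.997
grasp_force: 0.0
t 8.85 tool shift m [ 0.0163 -0.1568  0.0018] rotvec deg [ 0.31 -0.01 -0.04] rows 4 q [0.11 0.34 1.68 0.   1.11 0.03] open 1.0 0.0
```

```bash
python3 -m inch '[[0.003,-0.03,0,0,0,0,-1],[0.005,-0.045,0,0,0,0,-1],[0.005,-0.045,0,0,0,0,-1],[0.003,-0.03,0,0,0,0,-1],[0,-0.007,0,0,0,0,-1],[0,0,0,0,0,0,-1],[0,0,0,0,0,0,-1]]'
cat >> h.py <<'E'
def wlid(f,p,rad,z):
    """lid circle near expected world p: Hough on a window of the undistorted view"""
    q=f['R']@np.array([p[0],p[1],z])+f['t']; u=f['fx']*q[0]/q[2]+f['cx']; v=f['fy']*q[1]/q[2]+f['cy']; rp=f['fx']*rad/q[2]
    g=cv2.medianBlur(cv2.cvtColor(f['img'],cv2.COLOR_BGR2GRAY),3); w=int(rp+18)
    x0,y0=max(int(u)-w,0),max(int(v)-w,0); c=g[y0:int(v)+w,x0:int(u)+w]
    h=cv2.HoughCircles(c,cv2.HOUGH_GRADIENT,1,10,param1=80,param2=12,minRadius=int(rp*.9),maxRadius=int(rp*1.08)+1)
    if h is None: print('none',u,v,rp); return
    for k in h[0][:3]: print('pred',round(u),round(v),round(rp,1),'circ',k+[x0,y0,0],'world',plane(f,(k[0]+x0,k[1]+y0),z).round(1))
E
python3 -c "
from h import *; f=wgrab('wc'); wlid(f,(450,70),28,85); to(450,70,70)"
```

```text
clock: 9.55
eef_pos: [449.5, 69.6, 228.7]
tcp_rot: [3.14, -0.0, 1.647]
contact_force: [0.2, 0.8, 0.0]
opening: 1.0
grasp_force: 0.0
pred 323 190 30.9 circ [321.5 189.5  30. ] world [448.9  70.2  85. ]
t 9.6 tool shift m [0.0004 0.0002 0.1586] rotvec deg [ 0.08 -0.   -0.04] rows 4 q [ 0.15  0.11  2.   -0.    1.03  0.07] open 1.0 0.0
```

View pics/wc.png

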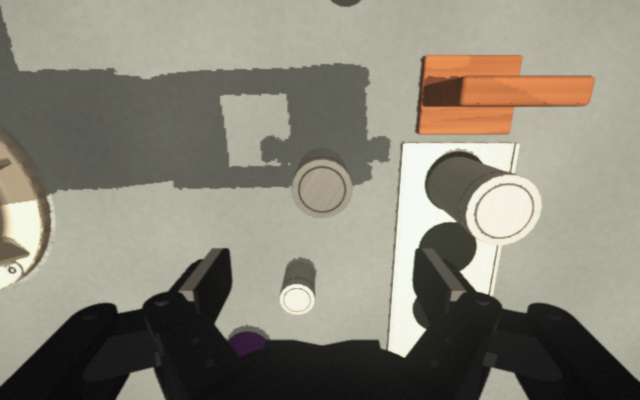

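Wrist view: tin_b's lid is at (322,189), tin_a stands on mat4 (503,207), and tin_d is at (297,299). Descending on tin_b.

```bash
python3 -m inch '[[0.002,0,0.03,0,0,0,-1],[0,0,0.045,0,0,0,-1],[0,0,0.045,0,0,0,-1],[0,0,0.03,0,0,0,-1],[0,0,0.013,0,0,0,-1],[0,0,0,0,0,0,-1],[0,0,0,0,0,0,-1]]'
python3 -m inch '[[0,0,0,0,0,0,1],[0,0,0,0,0,0,1],[0,0,0,0,0,0,1],[0,0,0,0,0,0,1],[0,0,0,0,0,0,1],[0,0,0,0,0,0,1]]'
```

```text
clock: 10.3
eef_pos: [448.8, 71.5, 65.2]
tcp_rot: [-3.141, 0.0, 1.647]
contact_force: [0.3, -0.2, -0.1]
opening: 1.001
grasp_force: 0.0
clock: 10.9
eef_pos: [448.9, 71.6, 66.4]
tcp_rot: [3.139, -0.0, 1.647]
contact_force: [0.2, 0.3, 5.9]
opening: 0.647
grasp_force: 41.1
```

```bash
python3 -m inch '[[0,0,-0.02,0,0,0,1],[0,0,-0.04,0,0,0,1],[0,0,-0.045,0,0,0,1],[0,0,-0.03,0,0,0,1],[0,0,-0.015,0,0,0,1],[0,0,0,0,0,0,1],[0,0,0,0,0,0,1]]'
python3 -c "
from h import *; to(612,-15.5,215)"
```

```text
clock: 11.6
eef_pos: [447.7, 71.4, 215.2]
tcp_rot: [3.141, -0.0, 1.647]
contact_force: [-0.6, -0.6, -2.4]
opening: 0.648
grasp_force: 43.2
t 11.6 tool shift m [-0.0992  0.1572  0.0003] rotvec deg [ 0.04 -0.   -0.03] rows 4 q [0.15 0.12 2.02 0.   1.   0.08] open 0.65 43.2
```

```bash
python3 -m inch '[[-0.012,0.018,0,0,0,0,1],[-0.022,0.035,0,0,0,0,1],[-0.024,0.038,0,0,0,0,1],[-0.022,0.035,0,0,0,0,1],[-0.013,0.021,0,0,0,0,1],[-0.006,0.01,0,0,0,0,1],[0,0,0,0,0,0,1],[0,0,0,0,0,0,1]]'
python3 -m inch '[[0,0,0.03,0,0,0,1],[0,0,0.045,0,0,0,1],[0,0,0.035,0,0,0,1],[0,0,0.02,0,0,0,1],[0,0,0.007,0,0,0,1],[0,0,0,0,0,0,1],[0,0,0,0,0,0,1]]'
cat >> h.py <<'E'
def look(tag,P):
    from rig import eyes
    a=[]
    for n in('scene','side'):
        f=eyes.grab_frame(n); np.save(n+tag+'.npy',f,allow_pickle=True)
        q=f['R']@np.array(P)+f['t']; x=int(f['fx']*q[0]/q[2]+f['cx'])-45; y=int(f['fy']*q[1]/q[2]+f['cy'])-60
        print(n,'origin',x,y); a.append(cv2.resize(f['img'][y:y+90,x:x+90],(400,400),interpolation=cv2.INTER_CUBIC))
    cv2.imwrite(f'pics/both{tag}.png',np.hstack(a))
E
python3 -c "
from h import *; look('3',(612,-15.5,8)); to(612,-15.5,75)"
```

```text
clock: 12.4
eef_pos: [610.5, -14.8, 214.1]
tcp_rot: [-3.139, -0.001, 1.647]
contact_force: [-0.1, 0.6, -1.0]
opening: 0.644
grasp_force: 43.2
clock: 13.1
eef_pos: [612.5, -15.0, 79.6]
tcp_rot: [3.14, 0.0, 1.647]
contact_force: [0.4, 1.1, -0.3]
opening: 0.645
grasp_force: 43.2
scene origin 305 164
side origin 291 131
t 13.2 tool shift m [-0.0002 -0.0009  0.0049] rotvec deg [ 0.14  0.01 -0.03] rows 1 q [-0.03  0.53  1.78  0.    0.82 -0.1 ] open 0.65 43.2
```

View pics/both3.png

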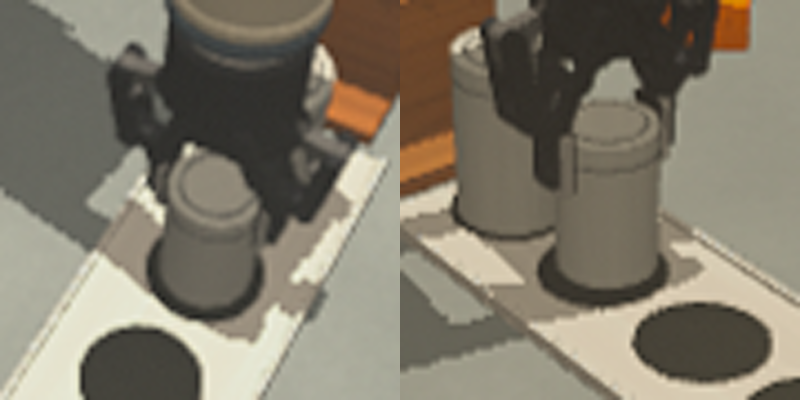

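tin_b hangs just above mat3, about 1–2 mm off toward +x, -y (side mid 607 against mat 603). Small correction, set down, release and rise.

```bash
python3 -m inch '[[0.001,-0.0015,0.0,0,0,0,1],[0,0,0.003,0,0,0,1],[0,0,0.002,0,0,0,1],[0,0,0,0,0,0,1]]'
```

```text
clock: 13.6
eef_pos: [610.8, -14.4, 74.4]
tcp_rot: [3.141, 0.0, 1.647]
contact_force: [-3.3, 0.5, 10.8]
opening: 0.644
grasp_force: 44.2
```

```bash
python3 -m inch '[[0,0,0,0,0,0,-1],[0,0,0,0,0,0,-1],[0,0,0,0,0,0,-1],[0,0,0,0,0,0,-1],[0,0,-0.03,0,0,0,-1],[0,0,-0.045,0,0,0,-1],[0,0,-0.045,0,0,0,-1],[0,0,-0.035,0,0,0,-1]]'
python3 -c "
from h import *; to(460,264,230)"
```

```text
clock: 14.4
eef_pos: [610.9, -14.5, 230.9]
tcp_rot: [3.14, 0.0, 1.647]
contact_force: [0.6, 0.4, -0.5]
opening: 0.997
grasp_force: 0.0
t 14.4 tool shift m [ 0.2891 -0.1293  0.0006] rotvec deg [ 0.1   0.01 -0.04] rows 7 q [-0.03  0.35  1.68  0.    1.11 -0.1 ] open 1.0 0.0
```

```bash
python3 -m inch '[[0.025,-0.011,0,0,0,0,-1],[0.043,-0.019,0,0,0,0,-1],[0.043,-0.019,0,0,0,0,-1],[0.043,-0.019,0,0,0,0,-1],[0.043,-0.019,0,0,0,0,-1],[0.043,-0.019,0,0,0,0,-1],[0.035,-0.016,0,0,0,0,-1],[0.014,-0.007,0,0,0,0,-1]]' >/dev/null
python3 -m inch '[[0,0,0,0,0,0,-1],[0,0,0,0,0,0,-1]]'
python3 -c "
from h import *; f=wgrab('wd'); wlid(f,(460,264),24,70); to(460,264,50)"
```

```text
clock: 15.4
eef_pos: [460.2, 263.4, 228.2]
tcp_rot: [3.141, 0.001, 1.648]
contact_force: [-0.0, -0.5, 0.6]
opening: 1.003
grasp_force: 0.0
pred 322 186 25.2 circ [321.5        183.5         24.10000038] world [459.2 266.   70. ]
pred 322 186 25.2 circ [321.5 173.5  23. ] world [458.4 275.7  70. ]
t 15.45 tool shift m [ 0.0011 -0.0003  0.1782] rotvec deg [ 0.01  0.03 -0.05] rows 4 q [ 0.52  0.23  1.86 -0.    1.06  0.44] open 1.0 0.0
```

```bash
python3 -m inch '[[0.0015,-0.0005,0.03,0,0,0,-1],[0,0,0.045,0,0,0,-1],[0,0,0.045,0,0,0,-1],[0,0,0.04,0,0,0,-1],[0,0,0.016,0,0,0,-1],[0,0,0,0,0,0,-1],[0,0,0,0,0,0,-1]]'
python3 -m inch '[[0,0,0,0,0,0,1],[0,0,0,0,0,0,1],[0,0,0,0,0,0,1],[0,0,0,0,0,0,1],[0,0,0,0,0,0,1],[0,0,0,0,0,0,1],[0,0,0,0,0,0,1]]'
```

```text
clock: 16.15
eef_pos: [460.1, 264.6, 52.5]
tcp_rot: [-3.142, 0.0, 1.646]
contact_force: [-0.1, -0.3, 1.1]
opening: 1.0
grasp_force: 0.0
clock: 16.85
eef_pos: [459.9, 265.7, 53.6]
tcp_rot: [3.14, -0.001, 1.647]
contact_force: [-0.9, -1.8, 8.6]
opening: 0.548
grasp_force: 40.1
```

```bash
python3 -m inch '[[0,0,-0.02,0,0,0,1],[0,0,-0.04,0,0,0,1],[0,0,-0.045,0,0,0,1],[0,0,-0.035,0,0,0,1],[0,0,-0.015,0,0,0,1],[0,0,0,0,0,0,1],[0,0,0,0,0,0,1]]'
python3 -c "
from h import *; to(618.6,-100,205)"
```

```text
clock: 17.55
eef_pos: [458.9, 265.3, 207.1]
tcp_rot: [3.141, -0.0, 1.647]
contact_force: [-0.4, -0.1, -1.0]
opening: 0.551
grasp_force: 41.6
t 17.55 tool shift m [-0.3764  0.1313  0.0022] rotvec deg [ 0.02 -0.01 -0.02] rows 8 q [ 0.52  0.25  1.88 -0.    1.01  0.44] open 0.55 41.6
```

```bash
python3 -m inch '[[-0.02,0.007,0,0,0,0,1],[-0.044,0.0153,0,0,0,0,1],[-0.044,0.0153,0,0,0,0,1],[-0.044,0.0153,0,0,0,0,1],[-0.044,0.0153,0,0,0,0,1],[-0.044,0.0153,0,0,0,0,1],[-0.044,0.0153,0,0,0,0,1],[-0.044,0.0153,0,0,0,0,1]]' >/dev/null
python3 -m inch '[[-0.034,0.012,0,0,0,0,1],[-0.0144,0.005,0,0,0,0,1],[0,0,0,0,0,0,1],[0,0,0,0,0,0,1]]'
python3 -c "
from h import *; to(618.6,-100,66)"
```

```text
clock: 18.75
eef_pos: [617.5, -99.2, 205.8]
tcp_rot: [-3.139, -0.001, 1.646]
contact_force: [0.2, 0.1, -1.6]
opening: 0.55
grasp_force: 41.6
t 18.75 tool shift m [-0.001   0.0013  0.1398] rotvec deg [-0.15 -0.06 -0.06] rows 3 q [-0.16  0.4   1.67  0.    1.08 -0.24] open 0.55 41.6
```

```bash
python3 -m inch '[[0,0,0.03,0,0,0,1],[0,0,0.045,0,0,0,1],[0,0,0.038,0,0,0,1],[0,0,0.02,0,0,0,1],[0,0,0.007,0,0,0,1],[0,0,0,0,0,0,1],[0,0,0,0,0,0,1]]'
python3 -c "
from h import *; look('4',(618.6,-100,8)); to(618.6,-100,61)"
```

```text
clock: 19.45
eef_pos: [619.3, -99.4, 68.5]
tcp_rot: [3.14, 0.0, 1.648]
contact_force: [-0.7, -0.1, -0.9]
opening: 0.554
grasp_force: 41.6
scene origin 291 189
side origin 313 147
t 19.55 tool shift m [-0.0001 -0.0011  0.0079] rotvec deg [ 0.14  0.03 -0.02] rows 1 q [-0.16  0.57  1.75  0.    0.82 -0.24] open 0.55 41.6
```

View pics/both4.png

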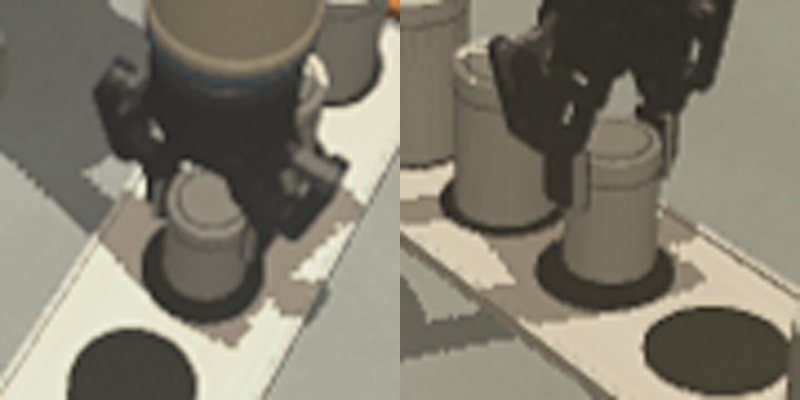

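tin_c hovers over mat2, about 2 mm off toward +x, -y (side mid 611 against mat 605). Correct and lower to contact.

```bash
python3 -m inch '[[0.002,-0.002,0.002,0,0,0,1],[0,0,0.002,0,0,0,1],[0,0,0.002,0,0,0,1],[0,0,0,0,0,0,1],[0,0,0,0,0,0,1]]'
```

```text
clock: 20.05
eef_pos: [616.5, -98.2, 61.7]
tcp_rot: [3.141, 0.0, 1.647]
contact_force: [-2.9, -0.1, 5.7]
opening: 0.552
grasp_force: 42.0
```

```bash
python3 -m inch '[[0,0,0,0,0,0,-1],[0,0,0,0,0,0,-1],[0,0,0,0,0,0,-1],[0,0,0,0,0,0,-1],[0,0,-0.03,0,0,0,-1],[0,0,-0.045,0,0,0,-1],[0,0,-0.045,0,0,0,-1],[0,0,-0.045,0,0,0,-1]]'
python3 -c "
from h import *; to(433,-68,228)"
```

```text
clock: 20.85
eef_pos: [616.1, -98.1, 227.8]
tcp_rot: [-3.141, -0.0, 1.647]
contact_force: [0.9, -0.0, -0.1]
opening: 1.0
grasp_force: 0.0
t 20.85 tool shift m [ 4.390e-02 -1.803e-01 -1.000e-04] rotvec deg [-0.02 -0.   -0.04] rows 4 q [-0.16  0.37  1.66 -0.    1.12 -0.24] open 1.0 0.0
```

```bash
python3 -m inch '[[0.006,-0.025,0,0,0,0,-1],[0.011,-0.045,0,0,0,0,-1],[0.011,-0.045,0,0,0,0,-1],[0.009,-0.04,0,0,0,0,-1],[0.005,-0.019,0,0,0,0,-1],[0.002,-0.006,0,0,0,0,-1],[0,0,0,0,0,0,-1],[0,0,0,0,0,0,-1]]'
python3 -c "
from h import *; f=wgrab('we'); wlid(f,(433,-68),20,55); to(433,-68,38)"
```

```text
clock: 21.65
eef_pos: [435.1, -68.1, 226.6]
tcp_rot: [3.14, 0.0, 1.647]
contact_force: [1.0, 0.4, -0.3]
opening: 1.0
grasp_force: 0.0
pred 320 183 20.1 circ [317.5 182.5  20. ] world [430.5 -68.   55. ]
t 21.7 tool shift m [ 0.0004 -0.0023  0.1885] rotvec deg [ 0.06  0.02 -0.03] rows 4 q [-0.16  0.09  2.03 -0.    1.02 -0.23] open 1.0 0.0
```

```bash
python3 -m inch '[[0.001,-0.003,0.03,0,0,0,-1],[0,0,0.045,0,0,0,-1],[0,0,0.045,0,0,0,-1],[0,0,0.04,0,0,0,-1],[0,0,0.02,0,0,0,-1],[0,0,0.008,0,0,0,-1],[0,0,0,0,0,0,-1],[0,0,0,0,0,0,-1]]'
python3 -m inch '[[0,0,0,0,0,0,1],[0,0,0,0,0,0,1],[0,0,0,0,0,0,1],[0,0,0,0,0,0,1],[0,0,0,0,0,0,1],[0,0,0,0,0,0,1],[0,0,0,0,0,0,1],[0,0,0,0,0,0,1]]'
```

```text
clock: 22.5
eef_pos: [431.6, -67.4, 38.9]
tcp_rot: [3.141, 0.0, 1.647]
contact_force: [0.0, -0.3, 0.6]
opening: 1.0
grasp_force: 0.0
clock: 23.3
eef_pos: [431.0, -67.3, 39.1]
tcp_rot: [3.14, 0.0, 1.647]
contact_force: [-1.6, 0.3, 9.4]
opening: 0.461
grasp_force: 39.1
```

```bash
python3 -m inch '[[0,0,-0.02,0,0,0,1],[0,0,-0.04,0,0,0,1],[0,0,-0.045,0,0,0,1],[0,0,-0.04,0,0,0,1],[0,0,-0.015,0,0,0,1],[0,0,0,0,0,0,1],[0,0,0,0,0,0,1]]'
python3 -c "
from h import *; to(625,-184.3,200)"
```

```text
clock: 24.0
eef_pos: [430.2, -67.1, 197.9]
tcp_rot: [3.141, 0.0, 1.647]
contact_force: [-0.2, -0.3, -2.2]
opening: 0.453
grasp_force: 40.6
t 24.0 tool shift m [-0.1317  0.1853 -0.002 ] rotvec deg [ 0.01  0.   -0.04] rows 5 q [-0.16  0.12  2.07 -0.    0.95 -0.23] open 0.45 40.6
```

```bash
python3 -m inch '[[-0.014,0.02,0,0,0,0,1],[-0.027,0.038,0,0,0,0,1],[-0.028,0.04,0,0,0,0,1],[-0.028,0.04,0,0,0,0,1],[-0.02,0.028,0,0,0,0,1],[-0.013,0.0175,0,0,0,0,1],[0,0,0,0,0,0,1],[0,0,0,0,0,0,1]]'
python3 -m inch '[[0,0,0.03,0,0,0,1],[0,0,0.045,0,0,0,1],[0,0,0.04,0,0,0,1],[0,0,0.02,0,0,0,1],[0,0,0.01,0,0,0,1],[0,0,0,0,0,0,1],[0,0,0,0,0,0,1]]'
python3 -c "
from h import *; look('5',(625,-184.3,8)); to(625,-184.3,47)"
```

```text
clock: 24.8
eef_pos: [622.1, -182.5, 195.6]
tcp_rot: [-3.138, -0.002, 1.647]
contact_force: [0.0, 0.8, -0.3]
opening: 0.455
grasp_force: 40.7
clock: 25.5
eef_pos: [623.7, -182.8, 54.2]
tcp_rot: [3.141, 0.0, 1.647]
contact_force: [0.4, 0.3, -0.4]
opening: 0.457
grasp_force: 40.7
scene origin 275 215
side origin 338 165
t 25.6 tool shift m [-0.0013  0.0006  0.0079] rotvec deg [ 0.13  0.05 -0.03] rows 1 q [-0.29  0.61  1.7  -0.    0.82 -0.36] open 0.46 40.7
```

View pics/both5.png

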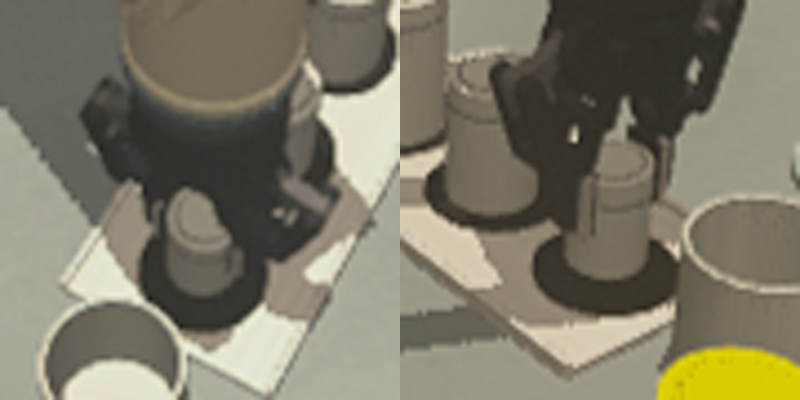

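tin_d hovers over mat1, about 1.5 mm low in y (scene mid 201 against mat 203). The cup is clear beside it. Correct and lower.

```bash
python3 -m inch '[[0.0015,0.0005,0.002,0,0,0,1],[0,0,0.002,0,0,0,1],[0,0,0.002,0,0,0,1],[0,0,0,0,0,0,1],[0,0,0,0,0,0,1]]'
```

```text
clock: 26.1
eef_pos: [623.9, -181.3, 47.3]
tcp_rot: [3.141, 0.0, 1.647]
contact_force: [0.9, 0.3, -0.1]
opening: 0.455
grasp_force: 40.8
```

```bash
python3 -m inch '[[0,0,0.001,0,0,0,1],[0,0,0.001,0,0,0,1],[0,0,0,0,0,0,1]]'
```

```text
clock: 26.4
eef_pos: [623.9, -181.3, 47.2]
tcp_rot: [3.141, 0.0, 1.647]
contact_force: [-6.8, 2.2, 18.8]
opening: 0.458
grasp_force: 42.7
```

Contact. Release, rise, move aside, and check with the fixed cameras.

```bash
python3 -m inch '[[0,0,-0.001,0,0,0,1],[0,0,0,0,0,0,-1],[0,0,0,0,0,0,-1],[0,0,0,0,0,0,-1],[0,0,0,0,0,0,-1],[0,0,-0.03,0,0,0,-1],[0,0,-0.045,0,0,0,-1],[0,0,-0.045,0,0,0,-1]]'
python3 -m inch '[[0,0,-0.045,0,0,0,-1],[0,-0.04,-0.04,0,0,0,-1],[0,-0.045,0,0,0,0,-1],[0,-0.045,0,0,0,0,-1],[0,-0.045,0,0,0,0,-1],[0,-0.045,0,0,0,0,-1],[0,0,0,0,0,0,-1],[0,0,0,0,0,0,-1]]'
python3 - <<'E'
from h import *
from rig import eyes
a=[]
for n,(x,y) in{'scene':(265,130),'side':(255,105)}.items():
    f=eyes.grab_frame(n); np.save(n+'6.npy',f,allow_pickle=True)
    a.append(cv2.resize(f['img'][y:y+195,x:x+ 195],(400,400),interpolation=cv2.INTER_CUBIC))
cv2.imwrite('pics/both6.png',np.hstack(a))
S,D=load('scene6'),load('side6')
M=dict(a=(605.5,69.3,108),b=(612.1,-15.3,93),c=(618.4,-100,78),d=(625,-184.1,63))
for k,p in M.items():
  for n,f in(('scene',S),('side',D)):
    q=f['R']@np.array(p)+f['t']; u=f['fx']*q[0]/q[2]+f['cx'];v=f['fy']*q[1]/q[2]+f['cy']
    m=(f['img'][...,2]>(195 if n=='scene' else 180)).astype(np.uint8)
    w=np.zeros_like(m); rad=int(f['fx']*36/q[2])
    cv2.circle(w,(round(u),round(v)),rad+1,1,-1)
    m=cv2.morphologyEx(m&w,cv2.MORPH_OPEN,np.ones((3,3)))
    c=max(cv2.findContours(m,0,1)[0],key=cv2.contourArea)
    e=cv2.fitEllipse(c)[0] if len(c)>4 else (0,0)
    print(k,n,'expect',round(u,1),round(v,1),'got',np.round(e,1),'bbox',cv2.boundingRect(c),'err mm',(plane(f,e,p[2])-p).round(1))
E
```

```text
clock: 27.2
eef_pos: [623.2, -181.1, 166.8]
tcp_rot: [-3.14, -0.001, 1.647]
contact_force: [-0.1, -1.3, 0.2]
opening: 0.997
grasp_force: 0.0
clock: 28.0
eef_pos: [408.6, -197.9, 247.0]
tcp_rot: [3.141, 0.001, 1.646]
contact_force: [1.0, 0.9, 0.5]
opening: 1.003
grasp_force: 0.0
a scene expect 368.0 179.3 got [367.8 178.4] bbox (360, 171, 17, 15) err mm [-1.9  2.6  0. ]
a side expect 315.0 141.3 got [308.6 141.2] bbox (307, 138, 4, 7) err mm [-12.4   9.2   0. ]
b scene expect 353.3 206.0 got [349.4 203.8] bbox (339, 192, 22, 21) err mm [-11.8   0.6  -0. ]
b side expect 336.2 160.1 got [336.  159.8] bbox (329, 156, 16, 9) err mm [ 0.6  1.8 -0. ]
c scene expect 337.5 234.6 got [333.  231.3] bbox (323, 221, 22, 20) err mm [-13.9   2.1   0. ]
c side expect 359.6 180.9 got [358.9 180.5] bbox (352, 176, 15, 11) err mm [-0.2  2.3 -0. ]
d scene expect 320.7 265.2 got [319.7 261.1] bbox (306, 250, 31, 22) err mm [-7.7  7.8  0. ]
d side expect 385.5 203.8 got [380.  201.2] bbox (370, 195, 22, 12) err mm [-3.7 13.8  0. ]
```

View pics/both6.png

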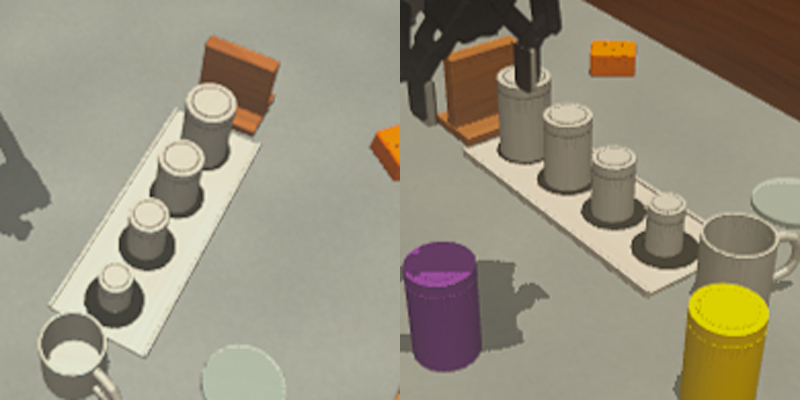

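Final views: all four tins stand upright and centred on their mats, largest to smallest from bookend to cup. Tin and mat mid-columns agree within about 1 px. The bookend and cup look undisturbed, and the arm is clear.

```bash
python3 -c "
from rig import r; print(r.sign_off())"
```

```text
the job is handed in; nothing more can be done
None
```

The job is handed in: all four tins stand upright, within about 2–3 mm of centre on their mats by the final camera views, running largest to smallest from the bookend to the cup. Both end pieces look undisturbed, nothing is held, and it took about 28 s; no verdict came back.

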